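Fix the loose crank of the corn mill

TASK

The crank of the corn mill is loose on its shaft: turn it until its brass thumbscrew faces the flat of the shaft and tighten the screw fully, clockwise. Then swing the crank clockwise, as seen from the crank end, up to the level position to prove that it drives the mill, and let go of it there. Leave the bowl and the masher where they stand.

Things in the scene. Friction and masses are not known exactly. Their poses are not given: they have to be found in the camera images.
- mill: Grey cast-iron corn mill on a plank fixed to the table (22 mm thick; 110 mm to either side of the shaft, from y -40 to 360 mm). Origin on the table straight below the crank hub's centre; z up; the shaft lies along its y, 185 mm up; crank end at -y. Along +y: bearing boss, radius 33 mm, from 20 mm on; barrel; hopper, axis at 148, rim radius 68, rim 291 mm up; plates at 215 to 245 mm
- shaft_flat (a point): Point on the axis of the steel D shaft (22 mm across; its end stands 18 mm out of the hub) at the middle of the hub. Its z axis points square out of the shaft's flat (bright, 7 mm from the axis), its y axis runs along the shaft into the mill
- shaft (a joint): Turn of the shaft, rad: 0 with the flat straight up, growing clockwise as seen from the crank end (that is right-handed about the mill's +y). Stiff: it takes about 0.7 Nm, and it stays where it is left
- crank_hub (a point): Centre of the crank's hub (42 mm across, 28 mm thick), a point on the shaft's axis. Its z axis points out through the thumbscrew; the flat crank arm (24 x 10 mm section) goes the opposite way (-z), 125 mm to the handle's axis; its y axis runs along the shaft into the mill
- crank (a joint): Turn of the crank on the shaft, rad, in the same sense as shaft: 0 when the thumbscrew faces the flat squarely. With the screw loose the crank turns on the shaft against about 0.25 Nm, stays where it is put and leaves the shaft still; with the screw tight it drives the shaft
- handle_mid (a point): Middle of the turned wooden handle of the crank, 118 mm long (from 9 to 127 mm out from the middle of the arm) and 31 mm thick here, about 26 mm near its ends; it spins freely on its pin. It is parallel to the shaft and stands out from the crank arm away from the mill; this point is 75 mm out from the middle of the arm, 125 mm from the shaft's axis
- screw_head (a point): Centre of the flat thumb plate of the brass thumbscrew, 46 mm wide (its x axis), 10 mm thick (its y axis) and 26 mm high (its z axis, along the screw, pointing outward). It lies 56 mm from the shaft's axis; under the plate are a thin stem and, up to 32 mm from the shaft's axis, a boss 26 mm across
- screw (a joint): Turn of the thumbscrew, rad: grows clockwise as seen from its head (left-handed about the screw's outward z) to 2.4, where it is tight on the flat and stops; takes about 0.2 Nm and stays where it is left. Within about 0.2 rad of square it draws itself square to the flat as it tightens; further off it stops against the round of the shaft at about 1.0
- bowl: Green melamine bowl, 156 mm across and 60 mm high, standing loose on the mill's plank under the grinding plates; origin at the centre of its underside
- masher: Wooden bean masher standing on its head, 255 mm high, head 72 mm across, loose; origin at the centre of its underside

How it is judged (in metres and radians):
On the way, in this order (a step that is already met when the one before it is completed fails the run):
1. the crank is turned so that its thumbscrew faces the flat of the shaft (angle between the z axis of crank_hub and the z axis of shaft_flat, either way round below 0.2 rad), for 0.2 s.
2. the thumbscrew is tight on the flat (value of joint screw above 2.2 rad and angle between the z axis of crank_hub and the z axis of shaft_flat, either way round below 0.12 rad), for 0.2 s.
3. the crank, swung clockwise, has turned the shaft with it to the level position (value of joint shaft between 1.27 and 1.87 rad and value of joint screw above 2.2 rad), for 0.2 s.
At the end, for the whole second after the job is handed in: The thumbscrew is tight (within 0.2 rad of its stop) and faces the flat within 0.12 rad, the shaft has turned with the crank to 1.57 rad within 0.3 (crank arm level, on the clockwise side of hanging down), and the crank is at rest and released (all of step 3 and angle between the z axis of crank_hub and the z axis of shaft_flat, either way round below 0.12 rad and velocity of joint shaft between -0.05 and 0.05 rad/s); the robot touches nothing.
It fails at once if the bowl is shifted or tipped (distance of bowl from where it was at the start of the episode above 0.03 m or angle between bowl's own z axis and vertical above 0.4 rad).
It fails at once if the masher is shifted or knocked over (distance of masher from where it was at the start of the episode above 0.03 m or angle between masher's own z axis and vertical above 0.4 rad).
It also fails if it takes over 67 s, if anything falls off the work surface, if the arm or the gripper's body presses on something with over 40 N, if the wrist force passes 120 N, or if a joint passes its speed limit or range.

ROBOT

A 7-joint arm with a two-finger parallel gripper is mounted at the origin on the work surface. World frame = base frame: x ahead of the robot, y to its left, z up, the work surface at z = 0. Lengths are in m, angles in degrees, forces in N, time in s.
With the tool pointing down it reaches from about 0.35 to 0.9 m from the base axis. Payload 7.2 kg.
Tool frame: the origin (TCP) lies midway between the tips of the shut fingers; the grasp point (between the pads) lies 19 mm behind it; z points along the fingers, y is the direction in which the jaws open and shut (so a half turn about z gives the same grasp; the last joint's range is limited). The gripper opens to 88 mm and grips with 3 to 60 N. Pads are 20 mm wide; open, the fingers measure 115 mm over their backs; the gripper's body (75 mm by 178 mm) begins 61 mm behind the grasp point.
Start: joints at [-69.225, 23.554, -0.728, 91.456, 0.321, 64.991, -4.71], TCP at [0.261, 0.568, 0.223] pointing down, gripper open.
Joint ranges: [-169.25, 169.25], [-16.82, 113.86], [-84.01, 82.57], [7.8, 145.47], [-59.2, 239.2], [7.22, 106.19], [-163.78, 163.78]. Speed limits (degrees/s): [136.94, 136.94, 172.46, 172.46, 180, 180, 180].

INTERFACE

Orientations are given as [roll, pitch, yaw] about the fixed x, y, z axes, in that order (R = Rz(yaw) Ry(pitch) Rx(roll)).
In Python, from plant import ctrl, viewer, ticket gives the robot as it stands. The module is installed in compiled form; this text tells all that it offers.
- The arm moves only by the shell command python3 -m jog 'ROWS' [FORCE]. ROWS is text: rows parted by semicolons, each of 7 numbers parted by spaces: the finger opening in cm, from 0 to 8.78, then the shift along the tool's x, y, z in cm, then the turn, a rotation vector about the tool's x, y, z in degrees. A call has 1 to 8 rows; each row is the pose to reach, as a shift and turn from the pose commanded when the call began, along the tool's axes at that moment; what a row does not reach only later rows make up. A row lasts 1/8 s, in which the tool goes at most 62.5 mm and 10.7 degrees, less where a joint would pass 70% of its speed; a pose out of reach is approached as far as the arm can. A call with a gripper value outside its range is refused whole. The fingers move at their own pace and stop on an object; FORCE is the grip in N (left out, the last holds). Time passes only in rows, so rows that repeat a pose let the fingers close. It gives the time, the measured TCP pose, the force and the opening at its end, in the units of the state.
- ctrl.observe(): the state, without advancing time (a new reading comes with each control period).
- viewer.capture(name): name is "side" or "top"; returns the picture (480x640x3 uint8, blue, green, red); there is no depth.
- viewer.camera_params(name): a dict with "fx", "fy", "cx", "cy" (pixels), "world_from_camera" (4x4, takes a point from camera to world coordinates). Camera axes: x right, y down, z forward; pixel columns grow to the right and rows downward; lengths in m; the calibration is good to about 2 mm. A picture is of the moment at which its call begins. camera_params takes no time and is no camera call.
- ticket.finish_job(): hands the job in, once; it reports no verdict.
The state is a dict: "clock": time; "qpos": joint angles; "joint_velocities": joint speeds; "tau": joint torques, N m; "tcp_pos": TCP position; "tcp_rot": TCP orientation; "ft_force": force on the tool from outside, world axes, zero at the start; "moment": the same for the moment, N m; "grip_width": finger opening in m.
Only numpy, scipy, OpenCV 4.12 (cv2) and the standard library are available. Lean on these libraries where they do the work, as an engineer would, in place of code of your own. Each camera call takes 0.05 s, during which the arm holds its last target. There are 200 camera calls.

## Working session

There is one attempt and no reset: what is moved stays moved. The work goes in short steps, Python scripts to look and compute and a shell command to move; the robot and the scene stay as the last step left them, time stands still between calls to the robot, and variables do not carry over. Pictures are saved under pics/ and viewed, about 8 in all and at most 12, crops included, and the job is handed in when it is done.

```bash
mkdir -p pics; cat > h.py <<'E'
import numpy as np,cv2
from plant import ctrl,viewer,ticket
from scipy.spatial.transform import Rotation as R
def cam(n):
    p=viewer.camera_params(n);return p,np.array(p["world_from_camera"])
def proj(n,P):
    p,T=cam(n);q=np.linalg.inv(T)@np.append(P,1);return np.array([p["fx"]*q[0]/q[2]+p["cx"],p["fy"]*q[1]/q[2]+p["cy"]])
def ray(n,u,v):
    p,T=cam(n);d=T[:3,:3]@[(u-p["cx"])/p["fx"],(v-p["cy"])/p["fy"],1];return T[:3,3],d/np.linalg.norm(d)
def atz(n,u,v,z):
    o,d=ray(n,u,v);return o+d*(z-o[2])/d[2]
def tri(u1,u2):
    (o1,d1),(o2,d2)=ray("side",*u1),ray("top",*u2)
    s=np.linalg.lstsq(np.c_[d1,-d2],o2-o1,rcond=None)[0];a,b=o1+s[0]*d1,o2+s[1]*d2
    return (a+b)/2,np.linalg.norm(a-b)
def snap(n,f,box=None,k=1):
    im=viewer.capture(n)
    if box: im=cv2.resize(im[box[1]:box[3],box[0]:box[2]],None,fx=k,fy=k,interpolation=cv2.INTER_CUBIC)
    cv2.imwrite("pics/"+f,im)
E
python3 - <<'E'
from h import *
np.set_printoptions(precision=3,suppress=True)
a=viewer.capture("side");b=viewer.capture("top");cv2.imwrite("pics/s0.png",a);cv2.imwrite("pics/t0.png",b)
for n in("side","top"):
    p,T=cam(n);print(p["fx"],p["fy"],p["cx"],p["cy"]);print(T)
s=ctrl.observe();print(s)
E
```

```text
587.7333296454714 587.7333296454714 330.8111486245156 246.65364443605944
[[ 0.693 -0.559  0.456  0.133]
 [-0.721 -0.54   0.434 -0.459]
 [ 0.004 -0.629 -0.777  1.088]
 [ 0.     0.     0.     1.   ]]
594.5134312871464 594.5134312871464 320.10705897474827 238.26481827791983
[[-0.003 -0.991  0.135  0.489]
 [-1.     0.001 -0.015  0.043]
 [ 0.015 -0.135 -0.991  1.303]
 [ 0.     0.     0.     1.   ]]
{'clock': 0.1, 'qpos': array([-69.226,  23.595,  -0.729,  91.497,   0.32 ,  64.991,  -4.71 ]), 'joint_velocities': array([-0.03 , -0.004,  0.006, -0.028,  0.082, -0.068, -0.105]), 'tau': array([  0.003, -58.909,   0.644, -29.171,  -0.054,   0.015,   0.   ]), 'tcp_pos': array([0.261, 0.567, 0.222]), 'tcp_rot': array([-179.92 ,    0.005,  155.32 ]), 'ft_force': array([-0.641,  0.86 , -0.822]), 'moment': array([-0.047, -0.019, -0.061]), 'grip_width': 0.08792428484683336}
```

View pics/s0.png

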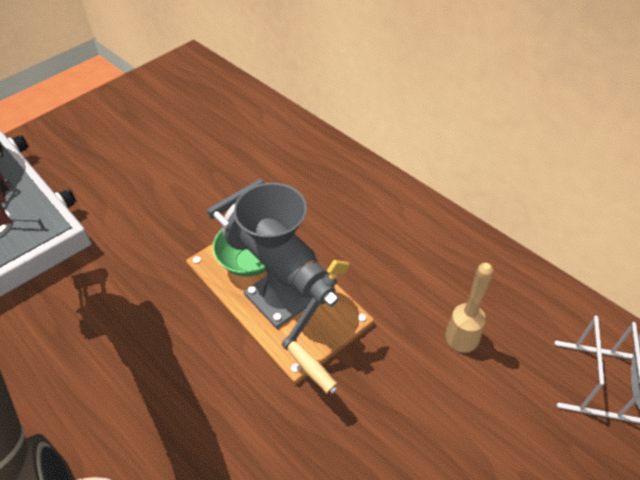

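View pics/t0.png

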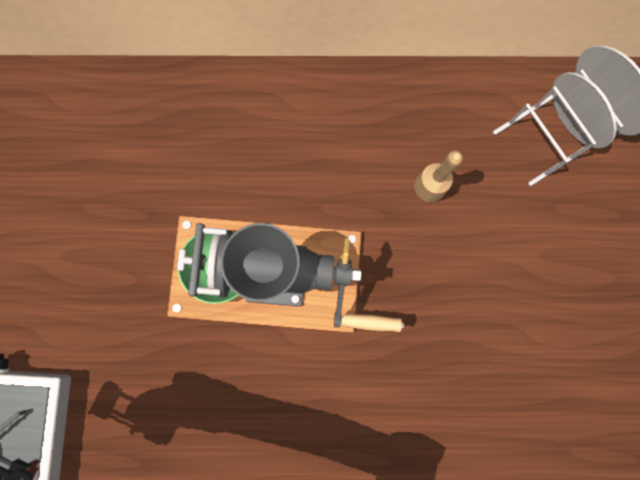

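```bash
python3 - <<'E'
from h import *
a=cv2.imread("pics/s0.png");b=cv2.imread("pics/t0.png")
a=cv2.resize(a[240:400,260:400],None,fx=4,fy=4,interpolation=cv2.INTER_CUBIC)[:,:]
b=cv2.resize(b[230:340,300:412],None,fx=5,fy=5,interpolation=cv2.INTER_CUBIC)
a=cv2.resize(a,(480,550));b=cv2.resize(b,(320,314)) if 0 else b
o=np.zeros((600,800,3),np.uint8)
a=cv2.resize(cv2.imread("pics/s0.png")[250:400,270:390],None,fx=4,fy=4,interpolation=cv2.INTER_CUBIC)
b=cv2.resize(cv2.imread("pics/t0.png")[230:335,325:405],None,fx=4,fy=4,interpolation=cv2.INTER_CUBIC)
o[:600,:480]=a;o[:420,480:]=b
cv2.imwrite("pics/c0.png",o)
E
```

```text
(no output)
```

View pics/c0.png

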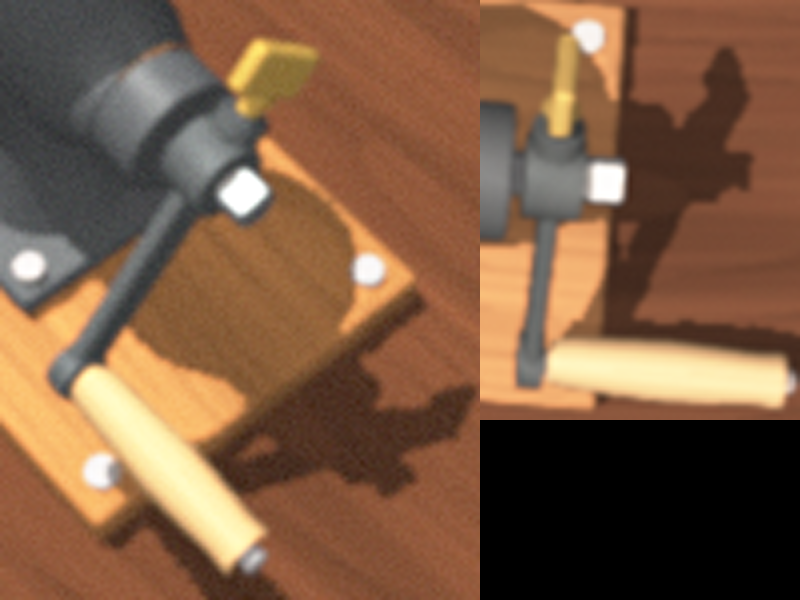

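```bash
cat >> h.py <<'E'
def fit():
    from scipy.optimize import least_squares
    # plank top corners mill frame vs pixels
    C=np.array([[110,-40,22],[-110,-40,22],[-110,360,22],[110,360,22]])/1e3
    obs=[("top",C[0],(361,233)),("top",C[1],(355,331)),("top",C[2],(168,316)),("top",C[3],(180,217)),("side",C[0],(374,320)),("side",C[1],(295,374))]
    def W(p,q): return np.array([p[0],p[1],0])+R.from_euler('z',p[2]).apply(q)
    f=lambda p:np.concatenate([proj(n,W(p,c))-u for n,c,u in obs])
    r=least_squares(f,[.42,-.05,0]);return r.x,f(r.x).reshape(-1,2),W
E
python3 - <<'E'
from h import *
np.set_printoptions(precision=3,suppress=True)
p,res,W=fit();print(p[:2],np.degrees(p[2]));print(res)
print("axis end px",proj("top",W(p,[0,-.032,.185])),proj("side",W(p,[0,-.032,.185])))
# crank angle phi of screw dir; handle end tip 127 out from arm mid
for ph in range(60,125,10):
    c,s=np.cos(np.radians(ph)),np.sin(np.radians(ph))
    d=np.array([s,0,c])
    P=lambda r,y:W(p,np.array([0,0,.185])+d*r+np.array([0,y,0]))
    print(ph,*[np.r_[proj("side",P(*a)),proj("top",P(*a))] for a in((-.125,-.127),(-.125,0),(.056,0))])
# flat overlays: 10x crops per theta
for n,c,f in(("side","s0",(331,297)),("top","t0",(356,276))):
    im=cv2.imread(f"pics/{c}.png");x0,y0=f[0]-20,f[1]-20
    big=cv2.resize(im[y0:y0+40,x0:x0+40],None,fx=6.5,fy=6.5,interpolation=cv2.INTER_CUBIC)
    tiles=[big.copy()]
    for th in (-40,0,40,80,120):
        t=big.copy()
        a=np.radians(th);b=np.arccos(7/11)
        g=np.linspace(b,2*np.pi-b,30)
        for y in(-.014,-.032):
            pts=[W(p,[.011*np.sin(a+q),y,.185+.011*np.cos(a+q)]) for q in g]
            px=np.array([(proj(n,P)-[x0,y0]+.5)*6.5 for P in pts]).astype(int)
            cv2.polylines(t,[px],True,(0,0,255) if y<-.02 else (0,255,0),1)
        cv2.putText(t,str(th),(5,20),0,.6,(0,255,255),1);tiles.append(t)
    globals()[n+"im"]=np.vstack([np.hstack(tiles[:3]),np.hstack(tiles[3:])])
cv2.imwrite("pics/flat.png",sideim);cv2.imwrite("pics/flat_t.png",topim)
E
```

```text
[ 0.576 -0.018] -4.758517945517449
[[ 0.282 -3.18 ]
 [-1.037  0.566]
 [-1.294  0.352]
 [-1.652 -2.161]
 [ 0.59  -1.826]
 [-0.754  7.066]]
axis end px [360.128 274.117] [334.036 301.661]
60 [323.605 388.878 401.799 335.307] [279.075 341.414 337.375 330.073] [342.24  268.118 345.981 245.45 ]
70 [319.535 387.113 403.05  340.4  ] [274.438 338.902 337.456 335.073] [343.781 269.791 345.871 243.845]
80 [316.892 383.661 404.568 343.803] [271.148 334.793 337.715 338.375] [344.665 272.071 345.681 243.146]
90 [315.845 378.541 406.324 345.317] [269.386 329.139 338.153 339.782] [344.881 274.876 345.42  243.353]
100 [316.518 371.845 408.276 344.78 ] [269.292 322.059 338.768 339.136] [344.436 278.116 345.098 244.435]
110 [318.971 363.74  410.371 342.088] [270.948 313.743 339.548 336.337] [343.356 281.693 344.724 246.341]
120 [323.19  354.474 412.541 337.215] [274.364 304.455 340.477 331.36 ] [341.681 285.502 344.311 248.995]
```

View pics/flat.png

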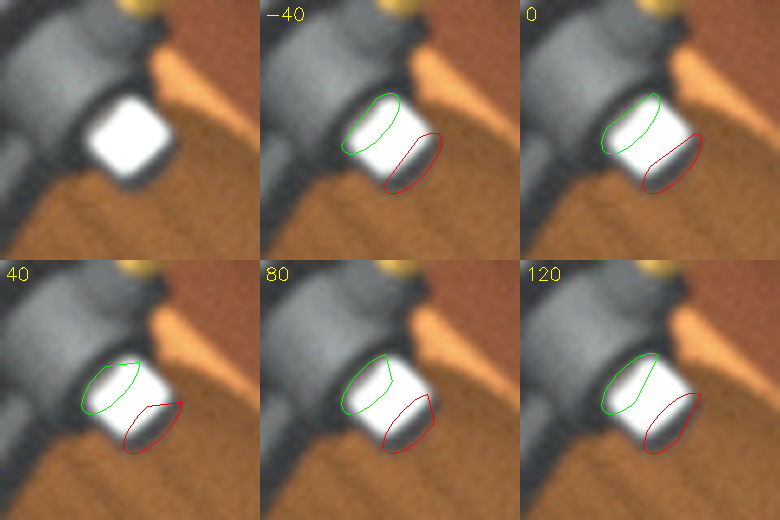

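```bash
cat >> h.py <<'E'
def fit2():
    from scipy.optimize import least_squares
    C=np.array([[110,-40,22],[-110,-40,22],[-110,360,22],[110,360,22]])/1e3
    O=[("top",C[0],(361,232.5)),("top",C[1],(355,331)),("top",C[2],(168,316)),("top",C[3],(180,217)),("side",C[0],(373,319.3)),("side",C[1],(294.3,379.5))]
    A=[("side",-.125,-.127,(330.8,388)),("top",-.125,-.127,(401.3,325)),("side",.056,0,(338.7,267.5)),("top",.056,0,(346.5,246)),
       ("side",-.125,0,(286.5,343)),("top",-.125,0,(338,322.5))]
    def W(p,q): return np.array([p[0],p[1],0])+R.from_euler('z',p[2]).apply(q)
    def f(p):
        d=np.array([np.sin(p[3]),0,np.cos(p[3])])
        return np.concatenate([proj(n,W(p,c))-u for n,c,u in O]+[proj(n,W(p,d*r+[0,y,.185]))-u for n,r,y,u in A])
    r=least_squares(f,[.57,-.02,-.08,.8],loss='soft_l1');return r.x,f(r.x).reshape(-1,2),W
E
python3 - <<'E'
from h import *
np.set_printoptions(precision=2,suppress=True)
p,res,W=fit2();print(p,np.degrees(p[2:]));print(res)
for n,c,f,out in(("side","s0",(331,297),"side"),("top","t0",(356,276),"top")):
    im=cv2.imread(f"pics/{c}.png");x0,y0=f[0]-13,f[1]-13
    big=cv2.resize(im[y0:y0+26,x0:x0+26],None,fx=7.5,fy=7.5,interpolation=cv2.INTER_CUBIC)
    big=(255*(big/255.)**1.5).astype(np.uint8)
    tiles=[big.copy()]
    for th in (-45,-15,15):
        t=big.copy();a=np.radians(th);b=np.arccos(7/11);g=np.linspace(b,2*np.pi-b,30)
        for y in(-.014,-.032):
            px=np.array([(proj(n,W(p,[.011*np.sin(a+q),y,.185+.011*np.cos(a+q)]))-[x0,y0]+.5)*7.5 for q in g]).astype(int)
            cv2.polylines(t,[px],True,(0,0,255) if y<-.02 else (0,255,0),1)
        cv2.putText(t,str(th),(5,20),0,.6,(0,255,255),1);tiles.append(t)
    globals()[out+"im"]=np.hstack(tiles)
    print(n,im[y0+4:y0+24,x0+2:x0+24].mean(2).astype(int)) 
cv2.imwrite("pics/flat2.png",np.vstack([sideim,topim]))
E
```

```text
[ 0.58 -0.02 -0.08  0.83] [-4.53 47.48]
[[ 0.38 -2.65]
 [-0.52  0.63]
 [-0.87  1.18]
 [-1.64 -1.41]
 [ 1.64 -1.05]
 [ 0.28  1.97]
 [ 0.11  1.07]
 [-0.14  1.78]
 [ 0.83 -0.31]
 [-0.24  2.82]
 [ 0.21 -0.26]
 [ 0.02 -0.59]]
side [[152 157 158 155 145 146 137 131 118 105  90  71  67  71 102 146 168 178
  176 173 160 134]
 [155 158 162 154 150 148 138 116 100  85  67  61  60  59  85 127 160 171
  177 177 169 158]
 [149 159 160 158 157 139 117  91  73  65  60  61  59  62  78 115 156 167
  171 178 180 174]
 [145 158 160 155 144 116  89  67  67  81  97  99  80  60  75 113 144 160
  162 170 175 175]
 [141 152 151 138 111  84  67  73  98 144 185 196 152 105  79  98 117 126
  130 152 162 169]
 [137 140 137 116  85  72  83 103 141 211 254 255 244 179 114  96  94  98
  103 112 123 139]
 [128 124 109  88  73  77 109 139 191 243 255 255 255 249 188 121  91  88
   91  94  95 108]
 [119 112  91  74  81 112 145 187 237 255 255 255 255 255 251 194 125  92
   92  87  92  90]
 [111  90  70  71 107 145 187 237 255 255 255 255 255 255 255 249 180 116
   95  89  93  92]
 [ 94  78  62  79 127 190 243 255 255
[... 2151 characters left out ...]
1 245 250 251 237 169  85  50
   51  52  53  52]
 [118 119 120 120 115 101  93 117 146 157 159 163 172 177 160 112  65  50
   53  52  52  53]
 [113 114 115 114 108  97  87  84  89  93  92  91  88  87  81  64  52  52
   53  52  53  52]
 [106 107 108 107 103  95  89  87  87  86  85  83  73  56  50  50  51  52
   52  52  52  51]
 [ 96  98  99  99  95  91  91  91  91  92  93  88  74  56  49  50  50  49
   50  51  51  50]
 [ 86  89  94  95  94  94  97  98 100 111 112  95  74  54  49  51  50  51
   52  51  49  49]
 [ 89 103 116 119 119 121 124 126 129 141 141 112  77  54  54  62  63  64
   63  56  48  46]
 [122 140 155 159 157 158 159 159 159 161 155 125  80  54  62  77  81  79
   75  62  49  45]]
```

View pics/flat2.png

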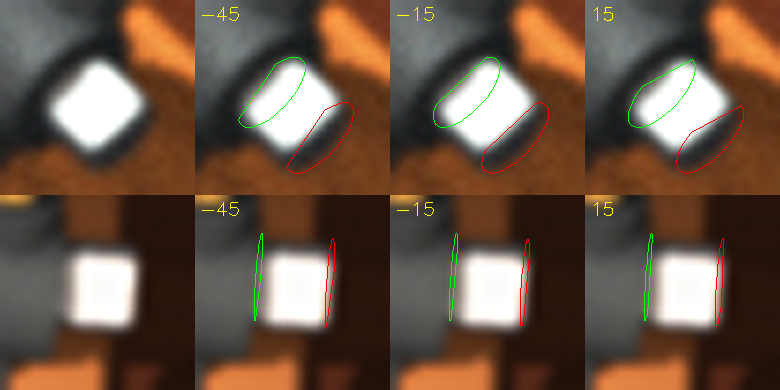

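```bash
python3 - <<'E'
from h import *
from scipy.optimize import least_squares
p,_,W=fit2();print(p,W(p,[0,0,.185]))
dat={}
for n,c,f in(("side","s0",(329,298)),("top","t0",(356,277))):
    im=cv2.imread(f"pics/{c}.png").mean(2)[f[1]-9:f[1]+10,f[0]-9:f[0]+10]
    dat[n]=(im,f[0]-9,f[1]-9)
def ren(n,th,o,g,s):
    im,x0,y0=dat[n];h=11*np.sqrt(1-(7/11)**2)/1e3
    e=np.array([np.cos(th),0,-np.sin(th)]);m=np.array([np.sin(th),0,np.cos(th)])*.007+[0,0,.185]+o*[1,0,1]
    P=[W(p,m+a*h*e+[0,y+o[1],0]) for a,y in((-1,-.014),(1,-.014),(1,-.032),(-1,-.032))]
    k=8;px=np.array([(proj(n,q)-[x0,y0]+.5)*k-.5 for q in P])
    M=np.zeros((19*k,19*k),np.float32);cv2.fillPoly(M,[np.round(px*256).astype(np.int32)],1.,shift=8,lineType=8)
    M=cv2.resize(cv2.GaussianBlur(M,(0,0),s*k),(19,19),interpolation=cv2.INTER_AREA)
    return np.clip(90+M*g,0,255)
def f(v):
    th,o,g,s=v[0],v[1:4]/1e3,v[4],v[5]
    r=[];
    for n in dat:
        d=dat[n][0]-ren(n,th,o,g,s); r.append((d*(dat[n][0]>110)+ .3*d).ravel())
    return np.r_[np.concatenate(r),v[1:4]*3]
for t0 in(-60,-35,-15,5,30,60):
    r=least_squares(f,[np.radians(t0),0,0,0,200,.7],loss='soft_l1',f_scale=30,diff_step=.02,x_scale=[.2,1,1,1,50,.3],bounds=([-2,-8,-8,-8,100,.3],[2,8,8,8,900,2]))
    print(t0,round(r.cost),np.degrees(r.x[0]).round(1),r.x[1:].round(2))
E
```

```text
[ 0.57536737 -0.01822115 -0.07902069  0.82872365] [ 0.57536737 -0.01822115  0.185     ]
-60 200330 -20.5 [ -0.    -0.    -0.   199.85   1.33]Traceback (most recent call last):
  File "<stdin>", line 23, in <module>
    return func(*args, **kwargs)
    result = trf(vector_fun.fun, vector_fun.jac, x0, f0, J0, lb, ub, ftol, xtol,
                 gtol, max_nfev, x_scale, loss_function, tr_solver,
                 tr_options.copy(), verbose, callback=callback_wrapped)
    return trf_bounds(
        fun, jac, x0, f0, J0, lb, ub, ftol, xtol, gtol, max_nfev, x_scale,
        loss_function, tr_solver, tr_options, verbose, callback=callback)
    J = jac(x)
    self._update_jac()
    ~~~~~~~~~~~~~~~~^^
    self.J = self.jac_wrapped(xp_copy(self.x), f0=self.f)
             ~~~~~~~~~~~~~~~~^^^^^^^^^^^^^^^^^^^^^^^^^^^^
    J, dct = approx_derivative(
             ~~~~~~~~~~~~~~~~~^
        self.fun,
        ^^^^^^^^^
    ...<2 lines>...
        **self.finite_diff_options,
        ^^^^^^^^^^^^^^^^^^^^^^^^^^^
    )
    ^
    J, _nfev = _dense_difference(fun_wrapped, x0, f0, h,
               ~~~~~~
[... 277 characters left out ...]
          ^^^^^^^
    f = np.atleast_1d(self.fun(x, *self.args, **self.kwargs))
                      ~~~~~~~~^^^^^^^^^^^^^^^^^^^^^^^^^^^^^^
    return np.atleast_1d(self.fun(x))
                         ~~~~~~~~^^^
    return self.f(x, *self.args, **self.kwargs)
           ~~~~~~^^^^^^^^^^^^^^^^^^^^^^^^^^^^^^
  File "<stdin>", line 20, in f
  File "<stdin>", line 12, in ren
  File "h.py", line 7, in proj
    p,T=cam(n);q=np.linalg.inv(T)@np.append(P,1);return np.array([p["fx"]*q[0]/q[2]+p["cx"],p["fy"]*q[1]/q[2]+p["cy"]])
        ~~~^^^
  File "h.py", line 5, in cam
    p=viewer.camera_params(n);return p,np.array(p["world_from_camera"])
ValueError: time passes only in moves, steps and waits
```

```bash
python3 - <<'E'
s=open('h.py').read()
i=s.index("def cam(n)");j=s.index("def proj")
s=s[:i]+'''import pickle,os
def cam(n):
    if not os.path.exists("cam.pkl"): pickle.dump({k:viewer.camera_params(k) for k in("side","top")},open("cam.pkl","wb"))
    global CP
    try: CP
    except NameError: CP=pickle.load(open("cam.pkl","rb"))
    p=CP[n];return p,np.array(p["world_from_camera"])
'''+s[j:]
open('h.py','w').write(s)
E
cat > fl.py <<'E'
from h import *
from scipy.optimize import minimize
p,_,W=fit2();print(p,W(p,[0,0,.185]))
dat={}
for n,c,f in(("side","s0",(329,298)),("top","t0",(356,277))):
    dat[n]=(cv2.imread(f"pics/{c}.png").mean(2)[f[1]-9:f[1]+10,f[0]-9:f[0]+10],f[0]-9,f[1]-9)
def ren(n,th,o,g,s):
    im,x0,y0=dat[n];h=11*np.sqrt(1-(7/11)**2)/1e3
    e=np.array([np.cos(th),0,-np.sin(th)]);m=np.array([np.sin(th),0,np.cos(th)])*.007+[0,0,.185]+o*[1,0,1]
    P=[W(p,m+a*h*e+[0,y+o[1],0]) for a,y in((-1,-.014),(1,-.014),(1,-.032),(-1,-.032))]
    k=8;px=np.array([(proj(n,q)-[x0,y0]+.5)*k-.5 for q in P])
    M=np.zeros((19*k,19*k),np.float32);cv2.fillPoly(M,[np.round(px*256).astype(np.int32)],1.,shift=8)
    M=cv2.resize(cv2.GaussianBlur(M,(0,0),s*k),(19,19),interpolation=cv2.INTER_AREA)
    return np.clip(90+M*g,0,255)
def f(v):
    c=0
    for n in dat:
        d=np.minimum(abs(dat[n][0]-ren(n,v[0],v[1:4]/1e3,v[4],abs(v[5])+.3)),80);c+=(d**2).sum()
    return c/1e3+.5*(v[1:4]**2).sum()
for t0 in(-60,-30,0,30,60):
    x0=np.array([np.radians(t0),0,0,0,200,.4]);S=np.vstack([x0]+[x0+d for d in np.diag([.3,3,3,3,60,.3])])
    r=minimize(f,x0,method='Nelder-Mead',options=dict(initial_simplex=S,maxfev=900,maxiter=900))
    print(t0,round(r.fun,1),np.degrees(r.x[0]).round(1),r.x[1:].round(2))
E
python3 fl.py
```

```text
[ 0.57536737 -0.01822115 -0.07902069  0.82872365] [ 0.57536737 -0.01822115  0.185     ]
-60 605.5 -20.1 [-1.3000e-01 -7.0000e-02 -4.9000e-01  1.7007e+02  4.6000e-01]
-30 608.1 -19.1 [-1.1000e-01 -2.2000e-01 -2.2000e-01  1.7516e+02  5.1000e-01]
0 622.2 -16.3 [ -0.63  -0.34  -0.42 185.86   0.71]
30 610.2 -14.6 [-8.8000e-01 -1.3000e-01 -2.1000e-01  1.6819e+02  4.4000e-01]
60 1481.4 74.9 [ -4.     0.49   1.82 247.3    0.35]
```

```bash
cat >> h.py <<'E'
PM=np.array([0.57537,-0.01822,-0.07902]);
def Wm(q,p=PM): return np.array([p[0],p[1],0])+R.from_euler('z',p[2]).apply(q)
def frame(z,y):  # tool rotation from mill-frame z and y axes
    z=np.array(z,float);z/=np.linalg.norm(z);y=np.array(y,float);y-=z*(y@z);y/=np.linalg.norm(y)
    return R.from_euler('z',PM[2])*R.from_matrix(np.c_[np.cross(y,z),y,z])
def hnd(phi,y=-.092,lean=10,up=0,rad=.125):
    a,l=np.radians(phi),np.radians(lean);z=np.array([0,np.sin(l),-np.cos(l)])
    q=np.array([-rad*np.sin(a),y,.185-rad*np.cos(a)])
    return Wm(q+z*(.019-up)),frame(z,[1,0,0])
def scr(phi,turn=0,r=.062,y=0,flip=1):
    a,t=np.radians(phi),np.radians(turn);n=np.array([np.sin(a),0,np.cos(a)]);e=np.array([np.cos(a),0,-np.sin(a)])
    # jaw dir: mill y turned clockwise (seen from head) by turn
    j=R.from_rotvec(-n*t).apply([0,flip,0])
    return Wm(np.array([0,y,.185])+n*(r-.019)),frame(-n,j)
def rows(T):
    s=ctrl.observe();p0=np.array(s["tcp_pos"]);r0=R.from_euler('xyz',s["tcp_rot"],degrees=True)
    print("t",round(s["clock"],2),"q",s["qpos"].round(0),"tcp",p0.round(3),"rot",np.round(s["tcp_rot"],1),"F",s["ft_force"].round(1),"M",s["moment"].round(2),"w",round(s["grip_width"],4))
    for p,r in T: print(np.round(r0.inv().apply(p-p0)*100,1),np.round((r0.inv()*r).as_rotvec(degrees=True),1),"  ->",np.round(p,3),r.as_euler('xyz',degrees=True).round(0))
E
python3 - <<'E'
from h import *
print("masher base",atz("top",433,186,.0),"top",atz("top",455,158,.255))
rows([(np.array([.36,.25,.40]),hnd(47.5)[1]),(hnd(47.5,up=.12)),(hnd(47.5))])
E
```

```text
masher base [ 0.78466513 -0.23086073  0.        ] top [ 0.77884804 -0.21892984  0.255     ]
t 0.1 q [-69.  24.  -1.  91.   0.  65.  -5.] tcp [0.261 0.567 0.222] rot [-179.9    0.   155.3] F [-0.6  0.9 -0.8] M [-0.05 -0.02 -0.06] w 0.0879
[-22.3 -24.7 -17.8] [-6.2  8.8 69.7]   -> [0.36 0.25 0.4 ] [180. -10.  85.]
[-48.2 -53.5   2.3] [-6.2  8.8 69.7]   -> [ 0.475 -0.12   0.2  ] [180. -10.  85.]
[-47.4 -51.6  14.1] [-6.2  8.8 69.7]   -> [ 0.476 -0.099  0.082] [180. -10.  85.]
```

```bash
python3 -m jog '8.5 -2 -2 -6 0 0 0; 8.5 -5 -5 -12 -1 1 8; 8.5 -8.5 -9 -17 -2 2 18; 8.5 -12 -13 -18 -3 4 28; 8.5 -15.5 -17 -18 -4 6 38; 8.5 -19 -21 -18 -5 7.5 48; 8.5 -22.5 -25 -18 -6 8.5 58; 8.5 -26 -29 -18 -6 8.8 68' 20
python3 -c "
from h import *
rows([hnd(47.5,up=.12),hnd(47.5)])"
```

```text
clock: 1.1
tcp_pos: [0.3762, 0.1935, 0.4026]
tcp_rot: [180.0, -10.1, 86.8]
ft_force: [0.3, 0.4, 0.3]
grip_width: 0.0847
t 1.1 q [-48.  -8.  19. 105.  -6.  78. -31.] tcp [0.376 0.194 0.403] rot [180.  -10.1  86.8] F [0.3 0.4 0.3] M [-0.22  0.06  0.  ] w 0.0847
[-33.8  11.6  14.6] [-0.2 -0.1  1.3]   -> [ 0.475 -0.12   0.2  ] [180. -10.  85.]
[-33.8  11.7  26.6] [-0.2 -0.1  1.3]   -> [ 0.476 -0.099  0.082] [180. -10.  85.]
```

```bash
python3 -m jog '8.5 -5 2 0 0 0 1; 8.5 -11 4 1 0 0 1; 8.5 -17 6 3 0 0 1; 8.5 -23 8 6 0 0 1; 8.5 -29 10 10 0 0 1; 8.5 -33 11.6 14 0 0 1; 8.5 -33.8 11.6 17 0 0 1; 8.5 -33.8 11.6 17 0 0 1'
python3 -c "
from h import *
a=viewer.capture('side');b=viewer.capture('top')
o=np.hstack([cv2.resize(a[200:440,220:430],(400,457)),cv2.resize(b[180:400,270:462],(400,457))]);cv2.imwrite('pics/g1.png',o)
rows([hnd(47.5,up=.03),hnd(47.5)])"
```

```text
clock: 2.1
tcp_pos: [0.4747, -0.1135, 0.1735]
tcp_rot: [-179.4, -10.0, 85.9]
ft_force: [0.3, -0.2, 0.6]
grip_width: 0.0851
t 2.2 q [-22.  18.  45. 114. -26.  60.  33.] tcp [ 0.477 -0.113  0.177] rot [-179.8  -10.    86.1] F [-0.3  1.3  0.5] M [-0.19  0.08 -0.06] w 0.0845
[-0.4 -0.1  6.6] [-0.3 -0.   0.6]   -> [ 0.476 -0.105  0.111] [180. -10.  85.]
[-0.4 -0.1  9.6] [-0.3 -0.   0.6]   -> [ 0.476 -0.099  0.082] [180. -10.  85.]
```

View pics/g1.png

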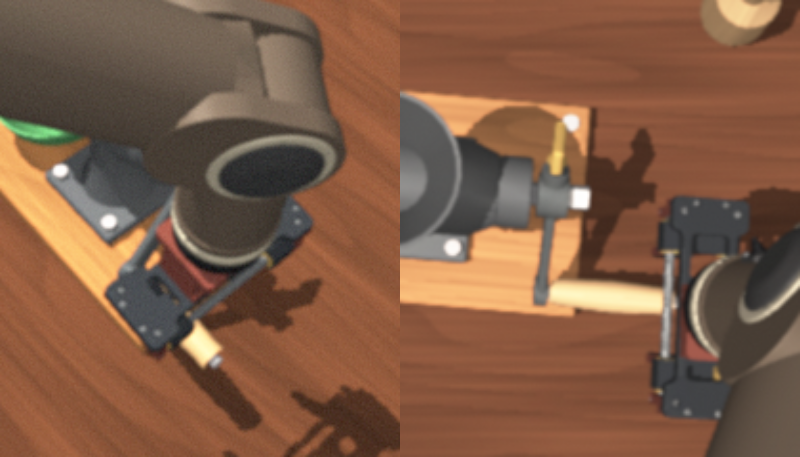

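```bash
python3 -m jog '8.5 -0.2 0 3 0 0 0.5; 8.5 -0.4 0 6 0 0 0.5; 8.5 -0.4 0 8 0 0 0.5; 8.5 -0.4 0 9.6 0 0 0.5; 2 -0.4 0 9.6 0 0 0.5; 2 -0.4 0 9.6 0 0 0.5; 2 -0.4 0 9.6 0 0 0.5; 2 -0.4 0 9.6 0 0 0.5' 20
python3 -c "
from h import *
rows([hnd(f) for f in (47.5,40,32,24,16,8,0,-8,-18)])"
```

```text
clock: 3.2
tcp_pos: [0.4779, -0.1002, 0.0816]
tcp_rot: [-179.8, -10.0, 85.6]
ft_force: [-0.0, 0.3, -1.1]
grip_width: 0.0487
t 3.2 q [-18.  27.  40. 119. -36.  49.  41.] tcp [ 0.478 -0.1    0.082] rot [-179.8  -10.    85.6] F [-0.   0.3 -1.1] M [-0.2  -0.01 -0.  ] w 0.0487
[ 0.1 -0.1 -0. ] [-0.2 -0.   0.1]   -> [ 0.476 -0.099  0.082] [180. -10.  85.]
[-0.1  1.   1.1] [-0.2 -0.   0.1]   -> [ 0.488 -0.1    0.071] [180. -10.  85.]
[-0.3  2.5  2.1] [-0.2 -0.   0.1]   -> [ 0.502 -0.101  0.06 ] [180. -10.  85.]
[-0.5  4.   2.9] [-0.2 -0.   0.1]   -> [ 0.518 -0.103  0.052] [180. -10.  85.]
[-0.6  5.6  3.5] [-0.2 -0.   0.1]   -> [ 0.534 -0.104  0.046] [180. -10.  85.]
[-0.6  7.3  3.8] [-0.2 -0.   0.1]   -> [ 0.551 -0.105  0.043] [180. -10.  85.]
[-0.7  9.1  4. ] [-0.2 -0.   0.1]   -> [ 0.568 -0.107  0.041] [180. -10.  85.]
[-0.6 10.8  3.8] [-0.2 -0.   0.1]   -> [ 0.586 -0.108  0.043] [180. -10.  85.]
[-0.6 12.9  3.3] [-0.2 -0.   0.1]   -> [ 0.607 -0.11   0.047] [180. -10.  85.]
```

```bash
python3 -m jog '2 0 0 0 0 0 0; 2 0 0 0 0 0 0; 2 0 0 0 0 0 0' 15
python3 -c "
from h import *
rows([])"
```

```text
clock: 3.58
tcp_pos: [0.4786, -0.1001, 0.0816]
tcp_rot: [-179.9, -10.0, 85.6]
ft_force: [3.9, 1.6, 1.5]
grip_width: 0.0282
t 3.58 q [-18.  27.  40. 119. -36.  49.  41.] tcp [ 0.479 -0.1    0.082] rot [-179.9  -10.    85.6] F [3.9 1.6 1.5] M [-0.02 -0.77 -0.14] w 0.0282
```

```bash
python3 -m jog '2 -0.1 0.5 0.6 0 0 0; 2 -0.1 1.2 1.2 0 0 0; 2 -0.2 2.5 2.1 0 0 0; 2 -0.3 4 2.9 0 0 0; 2 -0.4 5.6 3.5 0 0 0; 2 -0.5 7.3 3.8 0 0 0; 2 -0.6 9.1 4 0 0 0; 2 -0.6 10.5 3.9 0 0 0'
python3 -c "
from h import *
rows([hnd(f) for f in (-8,-13,-18)])"
```

```text
clock: 4.58
tcp_pos: [0.5833, -0.1086, 0.043]
tcp_rot: [-179.9, -10.0, 85.6]
ft_force: [-5.1, -2.4, 19.9]
grip_width: 0.0281
t 4.58 q [-13.  38.  36. 105. -41.  52.  41.] tcp [ 0.583 -0.109  0.043] rot [-179.9  -10.    85.6] F [-5.1 -2.4 19.9] M [0.17 1.11 0.17] w 0.0281
[0.1 0.2 0.1] [-0.2 -0.   0.1]   -> [ 0.586 -0.108  0.043] [180. -10.  85.]
[ 0.1  1.3 -0.1] [-0.2 -0.   0.1]   -> [ 0.596 -0.109  0.044] [180. -10.  85.]
[ 0.1  2.4 -0.4] [-0.2 -0.   0.1]   -> [ 0.607 -0.11   0.047] [180. -10.  85.]
```

```bash
python3 -m jog '2 0.1 0.2 -0.2 0 0 0; 2 0.1 0.8 -0.3 0 0 0; 2 0.1 1.6 -0.5 0 0 0; 2 0.1 2.4 -0.7 0 0 0; 2 0.1 2.4 -0.7 0 0 0; 2 0.1 2.4 -0.7 0 0 0'
python3 -c "
from h import *
rows([hnd(-18)])"
```

```text
clock: 5.32
tcp_pos: [0.6056, -0.1109, 0.0487]
tcp_rot: [-179.7, -10.0, 85.5]
ft_force: [-2.8, -3.1, 8.6]
grip_width: 0.028
t 5.33 q [-13.  40.  36. 102. -40.  55.  39.] tcp [ 0.606 -0.111  0.049] rot [-179.7  -10.    85.5] F [-2.8 -3.1  8.6] M [-0.49  0.56 -0.01] w 0.028
[0.1 0.1 0.2] [-0.3  0.   0.1]   -> [ 0.607 -0.11   0.047] [180. -10.  85.]
```

```bash
python3 -m jog '8.5 0 0 0 0 0 0; 8.5 0 0 0 0 0 0; 8.5 0 0 0 0 0 0; 8.5 0 0 -3 0 0 0; 8.5 0 0 -8 0 0 0; 8.5 0 0 -14 0 0 0; 8.5 0 0 -20 0 0 0; 8.5 0 0 -25 0 0 0'
python3 -c "
from h import *
a=viewer.capture('side');b=viewer.capture('top');cv2.imwrite('pics/s2.png',a);cv2.imwrite('pics/t2.png',b)
o=np.hstack([cv2.resize(a[230:410,250:410],None,fx=2.5,fy=2.5,interpolation=2),cv2.resize(b[200:380,300:460],None,fx=2.5,fy=2.5,interpolation=2)]);cv2.imwrite('pics/g2.png',o)
rows([scr(-18,0,.18),scr(-18,0)])"
```

```text
clock: 6.32
tcp_pos: [0.6037, -0.1531, 0.2969]
tcp_rot: [-179.8, -10.0, 85.6]
ft_force: [0.4, -0.5, -0.2]
grip_width: 0.0849
t 6.42 q [-15.  26.  45.  86. -28.  80.  30.] tcp [ 0.605 -0.155  0.3  ] rot [179.7  -9.9  85.6] F [ 0.5 -0.5  0.9] M [-0.23  0.04  0.01] w 0.0848
[13.9 -9.  -1.5] [ -6.2 -21.7 -90.4]   -> [ 0.526 -0.014  0.338] [180.  18. 175.]
[11.9 -5.4  9.6] [ -6.2 -21.7 -90.4]   -> [ 0.562 -0.017  0.226] [180.  18. 175.]
```

View pics/g2.png

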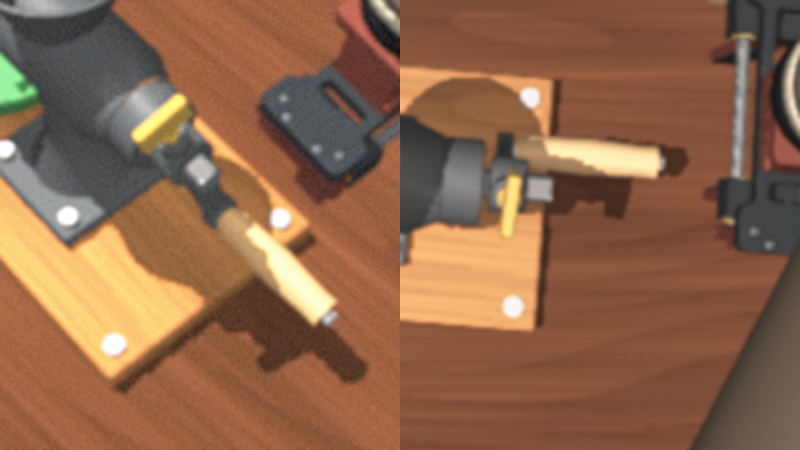

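```bash
python3 - <<'E'
from h import *
from scipy.optimize import least_squares
A=[("side",-.125,-.127,(380,354.8)),("top",-.125,-.127,(404.4,265.2)),("side",.056,0,(316,278.8)),("top",.056,0,(345.2,282.4))]
def f(v):
    d=np.array([np.sin(v[0]),0,np.cos(v[0])]);o=v[1:4]/1e3
    return np.r_[np.concatenate([proj(n,Wm(d*r+[0,y,.185]+o))-u for n,r,y,u in A]),v[1:4]*.3]
r=least_squares(f,[-.3,0,0,0]);print(np.degrees(r.x[0]),r.x[1:],r.fun.round(1))
print(tri((316,278.8),(345.2,282.4)), tri((380,354.8),(404.4,265.2)), Wm([-.0173,0,.238]),Wm(np.array([.125*np.sin(.314),-.127,.185-.125*np.cos(.314)])))
E
```

```text
-17.765112145726967 [-2.26309105 -1.55759997  4.09294862] [ 0.7  1.1 -1.1 -0.4 -1.1  0.4  0.2 -1.1 -0.7 -0.5  1.2]
(array([ 0.55530957, -0.01895704,  0.24431464]), np.float64(0.0037973263594059505)) (array([ 0.59864385, -0.14970276,  0.07835883]), np.float64(0.001728742467235457)) [ 0.55812398 -0.01685438  0.238     ] [ 0.60383262 -0.14787135  0.06611179]
```

```bash
python3 -m jog '4.5 0.5 -0.5 -4 0 0 -5; 4.5 2 -1.5 -7 -1 -3 -15; 4.5 4 -3 -7 -2 -6 -25; 4.5 6 -4.5 -7 -3 -9 -35; 4.5 8 -6 -6 -4 -12 -45; 4.5 10 -7 -5 -4.5 -15 -55; 4.5 12 -8 -4 -5 -17.5 -65; 4.5 13.5 -9 -3 -5.5 -19.5 -75'
python3 -c "
from h import *
rows([scr(-18,5,.18),scr(-18,5,.12),scr(-18,5)])"
```

```text
clock: 7.42
tcp_pos: [0.5232, -0.0167, 0.347]
tcp_rot: [177.3, 14.7, 160.2]
ft_force: [0.1, -0.1, -0.1]
grip_width: 0.0451
t 7.42 q [-39.  -3.  32. 108.   6.  60.  61.] tcp [ 0.523 -0.017  0.347] rot [177.3  14.7 160.2] F [ 0.1 -0.1 -0.1] M [ 0.03  0.25 -0.04] w 0.0451
[0.1 0.3 0.9] [-1.8 -2.9 -9.8]   -> [ 0.526 -0.014  0.338] [178.  18. 170.]
[-0.2  0.5  6.9] [-1.8 -2.9 -9.8]   -> [ 0.544 -0.016  0.281] [178.  18. 170.]
[-0.5  0.7 12.7] [-1.8 -2.9 -9.8]   -> [ 0.562 -0.017  0.226] [178.  18. 170.]
```

```bash
python3 -m jog '4.5 0 0.2 0.5 -1 -1.5 -5; 4.5 0.1 0.3 1 -1.8 -2.9 -10; 4.5 0 0.3 3 -1.8 -2.9 -10; 4.5 0 0.3 5 -1.8 -2.9 -10; 4.5 -0.1 0.4 6.9 -1.8 -2.9 -10; 4.5 -0.1 0.4 6.9 -1.8 -2.9 -10'
python3 -c "
from h import *
a=viewer.capture('side');b=viewer.capture('top')
o=np.hstack([cv2.resize(a[210:390,220:380],None,fx=2.5,fy=2.5,interpolation=2),cv2.resize(b[180:360,260:420],None,fx=2.5,fy=2.5,interpolation=2)]);cv2.imwrite('pics/g3.png',o)
rows([scr(-18,5)])"
```

```text
clock: 8.18
tcp_pos: [0.5427, -0.0179, 0.2799]
tcp_rot: [178.5, 17.8, 170.0]
ft_force: [-0.5, -0.4, 0.2]
grip_width: 0.0451
t 8.28 q [-38.   1.  34. 115.   3.  47.  74.] tcp [ 0.544 -0.018  0.282] rot [178.4  17.9 170. ] F [-0.5  0.2  0.2] M [ 0.05  0.26 -0.01] w 0.0446
[-0.   0.2  5.9] [-0.1 -0.  -0.2]   -> [ 0.562 -0.017  0.226] [178.  18. 170.]
```

View pics/g3.png

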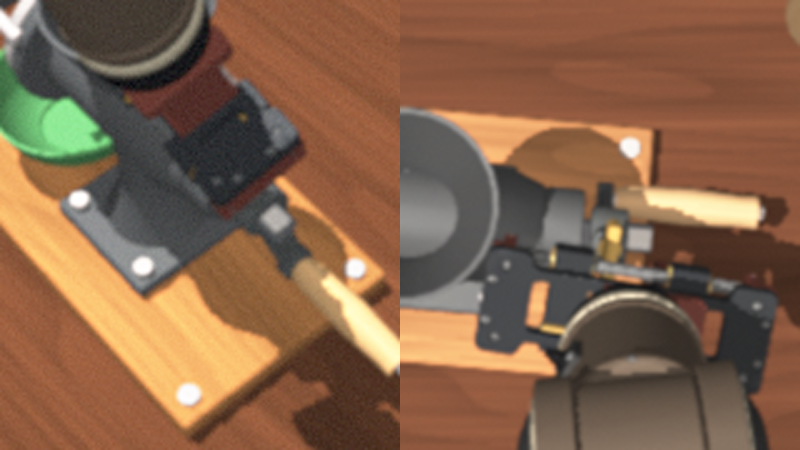

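```bash
python3 -m jog '4.5 0 0 1.5 0 0 0; 4.5 0 0 3 0 0 0; 4.5 0 0 4.2 0 0 0; 4.5 0 0 5.2 0 0 0; 4.5 0 0 5.7 0 0 0; 4.5 0 0 5.7 0 0 0'
python3 -c "
from h import *
rows([scr(-18,5)])"
```

```text
clock: 9.02
tcp_pos: [0.5612, -0.0196, 0.2271]
tcp_rot: [178.4, 17.9, 170.0]
ft_force: [0.5, -0.1, 0.3]
grip_width: 0.045
t 9.03 q [-36.   7.  34. 117.  -3.  39.  80.] tcp [ 0.561 -0.02   0.227] rot [178.4  17.9 170. ] F [ 0.5 -0.1  0.3] M [ 0.04  0.3  -0.02] w 0.045
[-0.   0.3  0.1] [-0.1 -0.  -0.2]   -> [ 0.562 -0.017  0.226] [178.  18. 170.]
```

```bash
python3 -m jog '0.6 0 0 0 0 0 0; 0.6 0 0 0 0 0 0; 0.6 0 0 0 0 0 0; 0.6 0 0 0 0 0 0; 0.6 0 0 0 0 0 0; 0.6 0 0 0 0 0 0; 0.6 0 0 0 0 0 0' 25
python3 -c "
from h import *
rows([scr(-18,5)])"
```

```text
clock: 9.9
tcp_pos: [0.5621, -0.0154, 0.2279]
tcp_rot: [178.2, 18.0, 170.2]
ft_force: [2.3, 11.5, -0.2]
grip_width: 0.0098
t 9.9 q [-36.   7.  34. 117.  -3.  39.  80.] tcp [ 0.562 -0.015  0.228] rot [178.2  18.  170.2] F [ 2.3 11.5 -0.2] M [ 2.16 -0.    0.85] w 0.0098
[ 0.  -0.2  0.2] [ 0.2  0.1 -0. ]   -> [ 0.562 -0.017  0.226] [178.  18. 170.]
```

```bash
python3 -m jog '0.6 0 0.4 0 0 0 0; 0.6 0 0.4 0 0 0 8; 0.6 0 0.4 0 0 0 16; 0.6 0 0.4 0 0 0 24; 0.6 0 0.4 0 0 0 32; 0.6 0 0.4 0 0 0 40; 0.6 0 0.4 0 0 0 48; 0.6 0 0.4 0 0 0 48' 40
python3 -c "
from h import *
rows([scr(-18,53),scr(-18,142)])"
```

```text
clock: 10.9
tcp_pos: [0.5617, -0.0159, 0.2277]
tcp_rot: [165.5, 10.7, 120.9]
ft_force: [-3.9, -0.8, 5.6]
grip_width: 0.0097
t 10.9 q [-42.   7.  41. 117.  -4.  39.  33.] tcp [ 0.562 -0.016  0.228] rot [165.5  10.7 120.9] F [-3.9 -0.8  5.6] M [-0.16  0.75 -0.3 ] w 0.0097
[-0.1 -0.1  0.2] [-0.   0.  -0.2]   -> [ 0.562 -0.017  0.226] [165.  11. 121.]
[-0.1 -0.1  0.2] [ 0.   0.1 88.8]   -> [ 0.562 -0.017  0.226] [169. -14.  35.]
```

```bash
python3 -m jog '0.6 0 0 0 0 0 6; 0.6 0 0 0 0 0 12; 0.6 0 0 0 0 0 18; 0.6 0 0 0 0 0 24; 0.6 0 0 0 0 0 30; 0.6 0 0 0 0 0 30'
python3 -c "
from h import *
rows([scr(-18,83),scr(-18,142)])"
```

```text
clock: 11.65
tcp_pos: [0.5613, -0.016, 0.2276]
tcp_rot: [162.2, 2.2, 92.0]
ft_force: [-7.4, -0.8, 7.2]
grip_width: 0.0096
t 11.65 q [-46.   8.  46. 118.  -6.  39.   5.] tcp [ 0.561 -0.016  0.228] rot [162.2   2.2  92. ] F [-7.4 -0.8  7.2] M [-0.19  1.21 -0.25] w 0.0096
[-0.1  0.   0.2] [-0.1  0.  -0.1]   -> [ 0.562 -0.017  0.226] [162.   2.  92.]
[-0.1  0.   0.2] [-0.   0.1 58.9]   -> [ 0.562 -0.017  0.226] [169. -14.  35.]
```

```bash
python3 -m jog '0.6 0 -0.1 -0.1 0 0 5; 0.6 0 -0.2 -0.1 0 0 12; 0.6 0 -0.2 -0.1 0 0 20; 0.6 0 -0.2 -0.1 0 0 28; 0.6 0 -0.2 -0.1 0 0 36; 0.6 0 -0.2 -0.1 0 0 44; 0.6 0 -0.2 -0.1 0 0 44'
python3 -c "
from h import *
rows([scr(-18,142)])"
```

```text
clock: 12.52
tcp_pos: [0.5605, -0.0158, 0.2276]
tcp_rot: [165.3, -10.7, 49.7]
ft_force: [10.7, -1.2, -12.8]
grip_width: 0.01
t 12.53 q [-53.   8.  54. 118.  -8.  39. -37.] tcp [ 0.56  -0.016  0.228] rot [165.3 -10.7  49.7] F [ 10.7  -1.2 -12.8] M [-0.1  -0.67 -0.19] w 0.01
[-0.   0.2  0.2] [ 0.2  0.  14.9]   -> [ 0.562 -0.017  0.226] [169. -14.  35.]
```

```bash
python3 -m jog '0.6 0.1 0.1 0.1 0 0 4; 0.6 0.1 0.1 0.1 0 0 8; 0.6 0.1 0.1 0.1 0 0 12; 0.6 0.1 0.1 0.1 0 0 15; 0.6 0.1 0.1 0.1 0 0 15'
python3 -c "
from h import *
s=ctrl.observe();rows([scr(-18,142)]);print(R.from_euler('xyz',s['tcp_rot'],degrees=True).inv().apply(s['moment']))"
python3 -m jog '0.6 0 0 0 0 0 3; 0.6 0 0 0 0 0 6; 0.6 0 0 0 0 0 8; 0.6 0 0 0 0 0 8'
python3 -c "
from h import *
s=ctrl.observe();rows([scr(-18,142)]);print(R.from_euler('xyz',s['tcp_rot'],degrees=True).inv().apply(s['moment']))"
```

```text
clock: 13.15
tcp_pos: [0.5615, -0.0156, 0.2277]
tcp_rot: [168.6, -14.1, 34.8]
ft_force: [-2.0, -0.8, 4.8]
grip_width: 0.0097
t 13.15 q [-56.   9.  57. 118. -10.  39. -50.] tcp [ 0.562 -0.016  0.228] rot [168.6 -14.1  34.8] F [-2.  -0.8  4.8] M [0.13 1.12 0.21] w 0.0097
[-0.1  0.1  0.2] [ 0.1  0.  -0. ]   -> [ 0.562 -0.017  0.226] [169. -14.  35.]
[ 0.77720879 -0.81892372 -0.18828414]
clock: 13.65
tcp_pos: [0.5618, -0.0158, 0.2278]
tcp_rot: [170.6, -15.5, 26.8]
ft_force: [-1.1, -1.2, 5.8]
grip_width: 0.0109
t 13.65 q [-57.  10.  59. 118. -11.  39. -57.] tcp [ 0.562 -0.016  0.228] rot [170.6 -15.5  26.8] F [-1.1 -1.2  5.8] M [-0.6   0.87  0.91] w 0.0109
[-0.1  0.1  0.2] [ 0.1  0.  -7.9]   -> [ 0.562 -0.017  0.226] [169. -14.  35.]
[ 0.10737985 -0.88708123 -1.07372395]
```

```bash
python3 -m jog '4.5 0 0 0 0 0 0; 4.5 0 0 0 0 0 0; 4.5 0 0 0 0 0 0; 4.5 0 0 0 0 0 0; 4.5 0 0 -3 0 0 0; 4.5 0 0 -7 0 0 0; 4.5 0 0 -12 0 0 0; 4.5 0 0 -16 0 0 0'
python3 -c "
from h import *
rows([(np.array([.56,-.17,.36]),hnd(-18)[1]),hnd(-18,up=.20),hnd(-18,up=.12),hnd(-18)])"
```

```text
clock: 14.65
tcp_pos: [0.5116, -0.0116, 0.3816]
tcp_rot: [170.9, -15.7, 26.5]
ft_force: [0.3, 1.1, 0.2]
grip_width: 0.0451
t 14.65 q [-68. -15.  51. 109.  20.  64. -87.] tcp [ 0.512 -0.012  0.382] rot [170.9 -15.7  26.5] F [0.3 1.1 0.2] M [ 0.07  0.37 -0.02] w 0.0451
[-3.2 15.9  3.9] [ 21.5  -0.6 -58. ]   -> [ 0.56 -0.17  0.36] [180. -10.  85.]
[-1.5 13.6 16.2] [ 21.5  -0.6 -58. ]   -> [ 0.604 -0.144  0.244] [180. -10.  85.]
[-2.9 11.2 23.7] [ 21.5  -0.6 -58. ]   -> [ 0.605 -0.13   0.166] [180. -10.  85.]
[-5.1  7.6 34.9] [ 21.5  -0.6 -58. ]   -> [ 0.607 -0.11   0.047] [180. -10.  85.]
```

```bash
python3 -m jog '4.5 -0.4 2 0 2.5 0 -6; 6 -0.8 4 0 5 0 -14; 8.5 -1.2 6.5 1 8.5 0 -23; 8.5 -1.6 9 2 12 0 -32; 8.5 -2 11.5 3 15.5 -0.3 -41; 8.5 -2.6 14 3.5 18.5 -0.5 -50; 8.5 -3.2 15.9 4 21.5 -0.6 -58; 8.5 -3.2 15.9 4 21.5 -0.6 -58'
python3 -c "
from h import *
a=viewer.capture('side');b=viewer.capture('top')
o=np.hstack([cv2.resize(a[230:410,250:410],None,fx=2.5,fy=2.5,interpolation=2),cv2.resize(b[200:380,300:460],None,fx=2.5,fy=2.5,interpolation=2)]);cv2.imwrite('pics/g4.png',o)
rows([hnd(-18,up=.12),hnd(-18)])"
```

```text
clock: 15.65
tcp_pos: [0.4712, -0.1323, 0.3797]
tcp_rot: [176.8, -8.7, 85.3]
ft_force: [0.5, -0.0, -0.6]
grip_width: 0.0851
t 15.75 q [-79. -17.  83. 100.   8.  79.  -3.] tcp [ 0.471 -0.132  0.38 ] rot [176.8  -8.7  85.2] F [ 0.7 -0.1 -0.1] M [-0.19  0.16  0.04] w 0.0849
[-2.  12.1 22.1] [ 3.2  1.3 -0.2]   -> [ 0.605 -0.13   0.166] [180. -10.  85.]
[-1.7 11.4 34. ] [ 3.2  1.3 -0.2]   -> [ 0.607 -0.11   0.047] [180. -10.  85.]
```

View pics/g4.png

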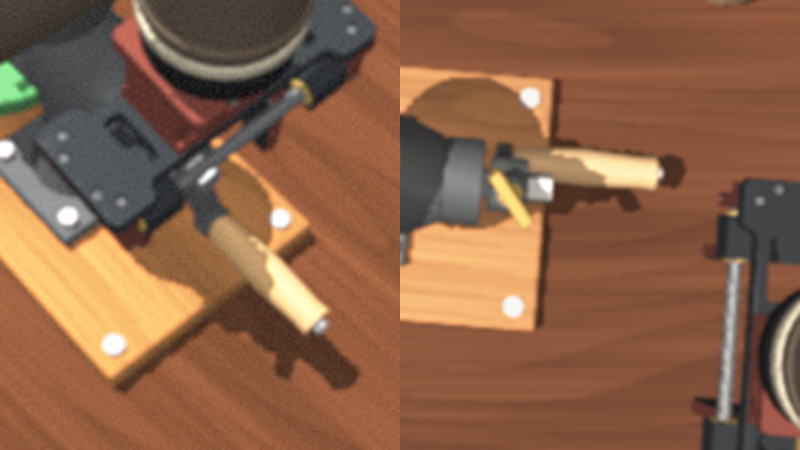

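```bash
python3 -m jog '8.5 -0.3 1.5 2 0 0 0; 8.5 -0.6 3.5 4 1 0 0; 8.5 -0.9 5.5 6 1.5 0.5 0; 8.5 -1.2 7.5 8 2 1 0'
python3 -c "
from h import *
print(ctrl.observe()['qpos'])
rows([hnd(-14.5,up=.12),hnd(-14.5,up=0)])"
```

```text
clock: 16.25
tcp_pos: [0.4727, -0.1109, 0.3333]
tcp_rot: [175.7, -8.6, 85.4]
ft_force: [0.3, -0.3, -0.6]
grip_width: 0.0852
[-79.85039675 -16.75213928  82.50591553 105.8844687    8.5449127
  71.87042335  -4.23975334]
t 16.25 q [-80. -17.  83. 106.   9.  72.  -4.] tcp [ 0.473 -0.111  0.333] rot [175.7  -8.6  85.4] F [ 0.3 -0.3 -0.6] M [-0.26  0.08 -0.06] w 0.0852
[-3.4 11.3 17.6] [4.3 1.4 0. ]   -> [ 0.598 -0.13   0.163] [180. -10.  85.]
[-3.2 10.4 29.5] [4.3 1.4 0. ]   -> [ 0.6   -0.109  0.045] [180. -10.  85.]
```

```bash
python3 -m jog '8.5 3 -2 -3 0 0 0; 8.5 8 -4 -4 0 0 0; 8.5 13 -6 -4 0 0 0; 8.5 18 -8 -3 0 0 0; 8.5 24 -10 -2 0 0 0; 8.5 30 -11 -1 0 0 0; 8.5 36 -12 0 0 0 0; 8.5 42 -13 1 0 0 0'
python3 -c "
from h import *
rows([])"
```

```text
clock: 17.25
tcp_pos: [0.3774, 0.3178, 0.377]
tcp_rot: [175.7, -8.6, 85.4]
ft_force: [0.6, 0.4, 0.3]
grip_width: 0.0849
t 17.25 q [-65.  -2.  21. 103.  -2.  70. -49.] tcp [0.377 0.318 0.377] rot [175.7  -8.6  85.4] F [0.6 0.4 0.3] M [-0.13  0.1  -0.05] w 0.0849
```

```bash
python3 -m jog '8.5 -5 0 0 0 0 0; 8.5 -11 1 0 1 0 0; 8.5 -17 3 1 2 0.5 0; 8.5 -23 5 3 3 1 0; 8.5 -29 6.5 6 4 1.4 0; 8.5 -35 8 9 4.3 1.4 0; 8.5 -40.5 9.5 13 4.3 1.4 0; 8.5 -44 10 17 4.3 1.4 0'
python3 -c "
from h import *
rows([hnd(-14.5,up=.12),hnd(-14.5,up=0)])"
```

```text
clock: 18.25
tcp_pos: [0.4563, -0.0932, 0.1639]
tcp_rot: [179.8, -10.0, 85.5]
ft_force: [0.9, 1.1, 1.0]
grip_width: 0.0851
t 18.25 q [-33.  19.  57. 118. -31.  58.  37.] tcp [ 0.456 -0.093  0.164] rot [179.8 -10.   85.5] F [0.9 1.1 1. ] M [-0.14  0.02 -0.03] w 0.0851
[-2.5 14.4 -0.4] [0.2 0.  0.1]   -> [ 0.598 -0.13   0.163] [180. -10.  85.]
[-2.5 14.4 11.6] [0.2 0.  0.1]   -> [ 0.6   -0.109  0.045] [180. -10.  85.]
```

```bash
python3 -m jog '8.5 -3.5 0 -1 0 0 0; 8.5 -4 2 -1 0 0 0; 8.5 -4 5.5 -1 0 0 0; 8.5 -3.5 9 -1 0 0 0; 8.5 -3 12.5 -0.5 0 0 0; 8.5 -2.5 14.4 0 0 0 0; 8.5 -2.5 14.4 4 0 0 0; 8.5 -2.5 14.4 4 0 0 0'
python3 -c "
from h import *
rows([hnd(-14.5,up=0)])"
```

```text
clock: 19.25
tcp_pos: [0.5955, -0.1195, 0.1183]
tcp_rot: [-179.7, -10.0, 85.5]
ft_force: [-0.1, 0.1, 0.1]
grip_width: 0.0852
t 19.25 q [-20.  37.  49. 101. -41.  64.  41.] tcp [ 0.595 -0.119  0.118] rot [-179.7  -10.    85.5] F [-0.1  0.1  0.1] M [-0.24  0.11 -0.05] w 0.0852
[-0.2  0.4  7.4] [-0.3 -0.  -0. ]   -> [ 0.6   -0.109  0.045] [180. -10.  85.]
```

```bash
python3 -m jog '8.5 -0.1 0.2 2.5 0 0 0; 8.5 -0.2 0.4 5 0 0 0; 8.5 -0.2 0.4 7.1 0 0 0; 2 -0.2 0.4 7.1 0 0 0; 2 -0.2 0.4 7.1 0 0 0; 2 -0.2 0.4 7.1 0 0 0; 2 -0.2 0.4 7.1 0 0 0; 2 -0.2 0.4 7.1 0 0 0' 20
python3 -m jog '2 0 0 0 0 0 0; 2 0 0 0 0 0 0; 2 0 0 0 0 0 0'
python3 -c "
from h import *
rows([hnd(f) for f in (-14.5,-7,0,8,16,24,32,40,45)])"
```

```text
clock: 20.25
tcp_pos: [0.6019, -0.111, 0.0513]
tcp_rot: [179.9, -10.0, 85.5]
ft_force: [-3.2, 0.3, 0.2]
grip_width: 0.0383
clock: 20.62
tcp_pos: [0.6001, -0.1108, 0.0505]
tcp_rot: [-179.9, -10.1, 85.4]
ft_force: [-5.5, 0.2, 1.1]
grip_width: 0.0279
t 20.62 q [-18.  42.  45. 103. -46.  58.  44.] tcp [ 0.6   -0.111  0.05 ] rot [-179.9  -10.1   85.4] F [-5.5  0.2  1.1] M [-0.03  1.26  0.24] w 0.0279
[ 0.1 -0.1  0.5] [-0.1 -0.1 -0. ]   -> [ 0.6   -0.109  0.045] [180. -10.  85.]
[ 0.  -1.7  0.8] [-0.1 -0.1 -0. ]   -> [ 0.584 -0.108  0.042] [180. -10.  85.]
[-0.  -3.2  0.9] [-0.1 -0.1 -0. ]   -> [ 0.568 -0.107  0.041] [180. -10.  85.]
[ 0.  -4.9  0.8] [-0.1 -0.1 -0. ]   -> [ 0.551 -0.105  0.043] [180. -10.  85.]
[ 0.1 -6.6  0.5] [-0.1 -0.1 -0. ]   -> [ 0.534 -0.104  0.046] [180. -10.  85.]
[ 0.2 -8.3 -0.1] [-0.1 -0.1 -0. ]   -> [ 0.518 -0.103  0.052] [180. -10.  85.]
[ 0.3 -9.8 -0.9] [-0.1 -0.1 -0. ]   -> [ 0.502 -0.101  0.06 ] [180. -10.  85.]
[  0.5 -11.2  -1.9] [-0.1 -0.1 -0. ]   -> [ 0.488 -0.1    0.071] [180. -10.  85.]
[  0.6 -12.   -2.6] [-0.1 -0.1 -0. ]   -> [ 0.48  -0.1    0.078] [180. -10.  85.]
```

```bash
python3 -m jog '2 0 -1 0.2 0 0 0; 2 0 -2.2 0.3 0 0 0; 2 0 -3.5 0.4 0 0 0; 2 0 -5 0.3 0 0 0; 2 0.1 -6.6 0 0 0 0; 2 0.2 -8.3 -0.6 0 0 0; 2 0.3 -9.8 -1.4 0 0 0; 2 0.4 -11.2 -2.4 0 0 0'
python3 -c "
from h import *
rows([hnd(f) for f in (40,48,56,64,72,80,88,92)])"
```

```text
clock: 21.62
tcp_pos: [0.4878, -0.1013, 0.075]
tcp_rot: [-179.9, -10.1, 85.5]
ft_force: [-0.3, 2.3, -11.2]
grip_width: 0.0277
t 21.62 q [-23.  31.  49. 118. -43.  52.  47.] tcp [ 0.488 -0.101  0.075] rot [-179.9  -10.1   85.5] F [ -0.3   2.3 -11.2] M [-0.13  0.09 -0.14] w 0.0277
[0.  0.  0.5] [-0.1 -0.1 -0. ]   -> [ 0.488 -0.1    0.071] [180. -10.  85.]
[ 0.2 -1.2 -0.7] [-0.1 -0.1 -0. ]   -> [ 0.476 -0.099  0.083] [180. -10.  85.]
[ 0.5 -2.3 -2.1] [-0.1 -0.1 -0. ]   -> [ 0.465 -0.098  0.096] [180. -10.  85.]
[ 0.7 -3.2 -3.6] [-0.1 -0.1 -0. ]   -> [ 0.456 -0.098  0.111] [180. -10.  85.]
[ 1.  -3.8 -5.2] [-0.1 -0.1 -0. ]   -> [ 0.45  -0.097  0.128] [180. -10.  85.]
[ 1.3 -4.3 -6.8] [-0.1 -0.1 -0. ]   -> [ 0.446 -0.097  0.145] [180. -10.  85.]
[ 1.6 -4.4 -8.5] [-0.1 -0.1 -0. ]   -> [ 0.444 -0.097  0.162] [180. -10.  85.]
[ 1.8 -4.4 -9.4] [-0.1 -0.1 -0. ]   -> [ 0.444 -0.097  0.171] [180. -10.  85.]
```

```bash
python3 -m jog '2 0.1 -0.6 -0.7 0 0 0; 2 0.2 -1.2 -1.3 0 0 0; 2 0.3 -1.8 -2 0 0 0; 2 0.5 -2.3 -2.7 0 0 0; 2 0.6 -2.8 -3.4 0 0 0; 2 0.7 -3.2 -4.2 0 0 0; 2 0.8 -3.5 -4.9 0 0 0; 2 1 -3.8 -5.6 0 0 0' 45
python3 -c "
from h import *
rows([hnd(f) for f in (72,80,85,90)])"
```

```text
clock: 22.62
tcp_pos: [0.449, -0.0978, 0.1317]
tcp_rot: [-179.7, -10.2, 85.5]
ft_force: [-6.2, 2.2, -10.0]
grip_width: 0.0271
t 22.62 q [-30.  23.  55. 120. -35.  56.  42.] tcp [ 0.449 -0.098  0.132] rot [-179.7  -10.2   85.5] F [ -6.2   2.2 -10. ] M [-0.17  1.54  0.24] w 0.0271
[-0.   0.1  0.4] [-0.3 -0.2  0. ]   -> [ 0.45  -0.097  0.128] [180. -10.  85.]
[ 0.3 -0.3 -1.3] [-0.3 -0.2  0. ]   -> [ 0.446 -0.097  0.145] [180. -10.  85.]
[ 0.5 -0.5 -2.3] [-0.3 -0.2  0. ]   -> [ 0.444 -0.097  0.155] [180. -10.  85.]
[ 0.7 -0.5 -3.4] [-0.3 -0.2  0. ]   -> [ 0.444 -0.097  0.166] [180. -10.  85.]
```

```bash
python3 -m jog '2 0.2 -0.2 -0.8 0 0 0; 2 0.3 -0.4 -1.6 0 0 0; 2 0.5 -0.5 -2.4 0 0 0; 2 0.6 -0.6 -3.2 0 0 0; 2 0.7 -0.6 -3.8 0 0 0; 2 0.7 -0.6 -3.8 0 0 0; 2 0.7 -0.6 -3.8 0 0 0'
python3 -c "
from h import *
rows([hnd(90)])
a=viewer.capture('side');b=viewer.capture('top')
o=np.hstack([cv2.resize(a[230:410,250:410],None,fx=2.5,fy=2.5,interpolation=2),cv2.resize(b[200:380,300:460],None,fx=2.5,fy=2.5,interpolation=2)]);cv2.imwrite('pics/g5.png',o)"
```

```text
clock: 23.5
tcp_pos: [0.4426, -0.0972, 0.1704]
tcp_rot: [-179.7, -10.2, 85.5]
ft_force: [-10.0, 2.9, -4.2]
grip_width: 0.0274
t 23.5 q [-34.  18.  59. 119. -29.  59.  37.] tcp [ 0.443 -0.097  0.17 ] rot [-179.7  -10.2   85.5] F [-10.    2.9  -4.2] M [0.15 2.27 0.39] w 0.0274
[-0.   0.1  0.4] [-0.3 -0.2 -0. ]   -> [ 0.444 -0.097  0.166] [180. -10.  85.]
```

View pics/g5.png

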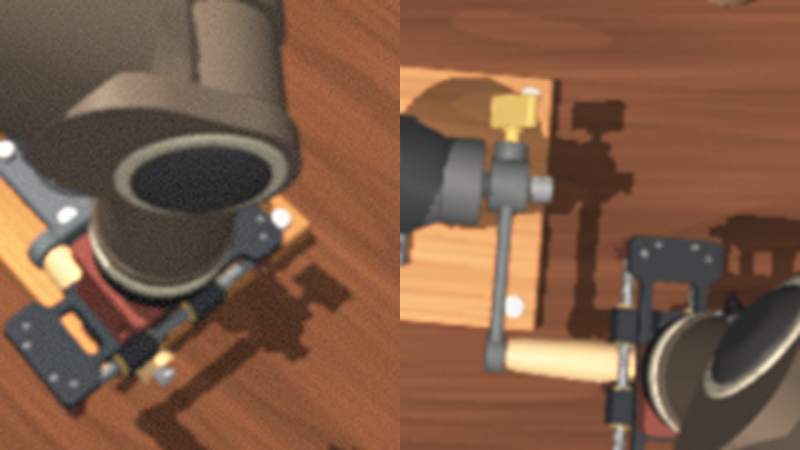

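```bash
python3 -m jog '8.5 0 0 0 0 0 0; 8.5 0 0 0 0 0 0; 8.5 0 0 0 0 0 0; 8.5 0 0 0 0 0 0; 8.5 0 0 -2 0 0 0; 8.5 0 0 -6 0 0 0; 8.5 -2 0 -10 0 0 0; 8.5 -5 0 -13 0 0 0'
python3 -m jog '8.5 -3 0 -1 0 0 0; 8.5 -6 0 -1 0 0 0; 8.5 -6 0 -1 0 0 0; 8.5 -6 0 -1 0 0 0'
python3 -c "
from h import *
from scipy.optimize import least_squares
rows([])
a=viewer.capture('side');b=viewer.capture('top')
o=np.hstack([cv2.resize(a[230:410,240:400],None,fx=2.5,fy=2.5,interpolation=2),cv2.resize(b[200:380,290:450],None,fx=2.5,fy=2.5,interpolation=2)]);cv2.imwrite('pics/g6.png',o)
for f in (75,90,105):
  c,s=np.cos(np.radians(f)),np.sin(np.radians(f));d=np.array([s,0,c])
  print(f,*[((proj(n,Wm(d*r+[0,y,.185]))-k)*2.5).round() + ([400,0] if n=='top' else 0) for n,k in(('side',[240,230]),('top',[290,200])) for r,y in((-.125,-.127),(.056,0))])"
```

```text
clock: 24.6
tcp_pos: [0.441, -0.1705, 0.2918]
tcp_rot: [179.8, -10.0, 85.6]
ft_force: [1.2, 0.5, -0.0]
grip_width: 0.085
clock: 25.1
tcp_pos: [0.4357, -0.2303, 0.2893]
tcp_rot: [180.0, -10.0, 85.5]
ft_force: [-0.4, 1.0, -0.3]
grip_width: 0.0847
t 25.1 q [-22.  17.  64. 104. -24.  77.  45.] tcp [ 0.436 -0.23   0.289] rot [180.  -10.   85.5] F [-0.4  1.  -0.3] M [-0.2   0.07 -0.01] w 0.0847
75 [196. 390.] [261. 103.] [686. 356.] [540. 109.]
90 [191. 372.] [262. 113.] [692. 363.] [539. 109.]
105 [195. 346.] [260. 125.] [700. 359.] [538. 114.]
```

View pics/g6.png

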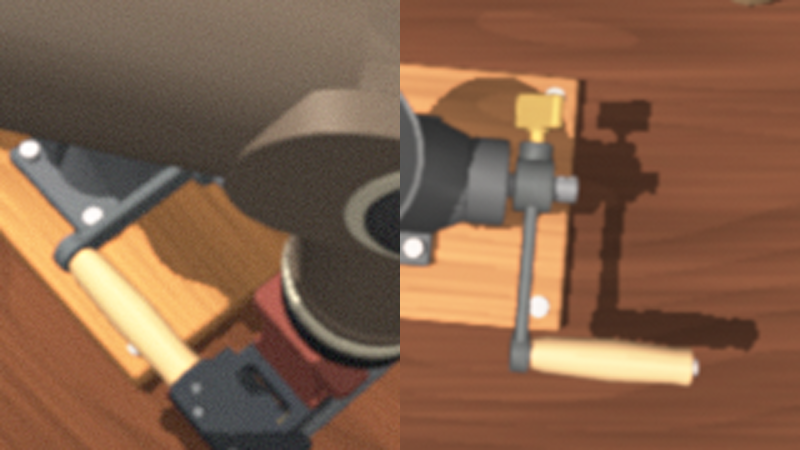

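```bash
python3 -c "
from h import *
print(ticket.finish_job())"
```

```text
the job is handed in; nothing more can be done
None
```

The job is done and handed in at about 25 s of the 67 s allowed. No verdict was reported.

**What I did**
- I swung the loose crank by its handle from about +47° to about -18°, where I had measured the shaft's flat.
- I gripped the thumbscrew's plate and turned it about 140° clockwise. It went past the 1.0 rad point where it would have stopped if off-square.
- At the end the torque rose to about 1.1 Nm and the plate twisted slightly in the pads, which I took as its stop. The crank also drew itself a few degrees, towards about -15°.
- I then swung the crank clockwise by its handle to the level position, let go, and moved the gripper clear.

**Last checks**
- **Crank:** the handle end in the top picture is within about 3 pixels of where it should be at 90° (2.5x enlarged crop). The wrist force was about 1 N.
- **Shaft:** its bright flat no longer shows from above, so the shaft turned with the crank.
- **Screw:** the plate still shows at its tightened angle in the top picture.
- **Bowl and masher:** I never approached or touched either. I did not measure them again at the end.

**What went wrong or disagreed**
- While moving back to the handle, joints 2 and 3 ran up against their range limits (readings -16.75° and 82.5°). I backed off and took another path, with no contact.
- The measured handle height differed from my model by 2 to 4 mm. The largest wrist force I read was about 20 N while swinging the crank.

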